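# Tip the metal nameplate blank face down onto the soldering board

## Robot

A 7-joint arm with a two-finger parallel gripper is mounted at the origin on the work surface. World frame = base frame: x ahead of the robot, y to its left, z up, the work surface at z = 0. Lengths are in mm, angles in rad, forces in N, time in s.
With the tool pointing down it reaches from about 425 to 950 mm from the base axis. Payload 4.7 kg.
Tool frame: the origin (TCP) lies on the centre line of the jaws, within the pads' length; the fingertips stand 19 mm ahead of it and the grasp point (between the pads) is the TCP; z points along the fingers, y is the line along which they close (so a half turn about z gives the same grasp; the last joint's range is limited). The gripper opens to 85 mm and grips with 20 to 120 N. Pads are 22 mm wide; open, the fingers measure 114 mm over their backs; the gripper's body (76 mm by 85 mm) begins 54 mm behind the grasp point. The pads swing forward as they close: fully open they stand 13 mm farther back than shut.
Start: joints at [-1.286, 0.469, -0.049, 1.532, 0.024, 1.141, -0.082], TCP at [208.315, 642.068, 250.335] pointing down, gripper open.
Joint ranges: [-2.59, 2.59], [-0.33, 1.99], [-1.39, 1.29], [0.1, 2.45], [-1.04, 4.18], [0.21, 1.99], [-2.66, 2.66]. Speed limits (rad/s): [2.57, 2.57, 3.14, 3.14, 3.14, 3.14, 3.14].

## Interface

Orientations are given as a rotation vector (axis times angle).
In Python, from rig import readout, cams, sign_off, nets gives the robot as it stands. The module is installed in compiled form; this text tells all that it offers.
- The arm moves only by the tool drive_tool, never from a script. Its argument "rows" is a list of rows, each a list of 5 numbers: the finger opening in mm, from 0 to 85.4, then the shift along the world's x, y, z each as a share of 0.04 m, from -1 to 1, then the turn about the world's z as a share of 360 degrees, from -1 to 1. In form: [[jaw, dx, dy, dz, twist], ...]. A call has exactly 10 rows; each row shifts and turns the commanded pose from where the row before left it; what a row does not reach is not made up. A row lasts 1/10 s, in which the tool goes at most 50 mm and 8.59 degrees, less where a joint would pass 70% of its speed; a pose out of reach is approached as far as the arm can. A call with a number of a shift or a turn outside -1 to 1 is refused whole. A call with a gripper value outside its range is refused whole. The fingers move at their own pace and stop on an object; "newtons" is the grip in N (left out, the last holds). Time passes only in rows, so rows that do not move let the fingers close, or fill a call up. It gives the time, the measured TCP pose, the force, the opening and the grip force at its end, in the units of the state.
- readout.observe(): the state, without advancing time (a new reading comes with each control period).
- cams.read_camera(name): name is "scene" or "top"; returns the picture (420x560x3 uint8, red, green, blue); there is no depth.
- cams.camera_info(name): a dict with "fovy" (degrees; the focal length in pixels is half the picture's height over the tangent of half this angle, whatever the lens; pixels are square), "cx", "cy" (the principal point, pixels), "dist" ([k1, k2, p1, p2, k3] as OpenCV has them; the pictures are not rectified), "extrinsics" (4x4, takes a point from world to camera coordinates). Camera axes: x right, y up, looking along -z (the intrinsics and any distortion apply to the point x, -y, -z); pixel columns grow to the right and rows downward; lengths in mm; the calibration is good to about 2 mm. A picture is of the moment at which its call begins. camera_info takes no time and is no camera call.
- sign_off(): hands the job in; it is judged then, once.
Trained networks look in the newest picture that a camera, given by its name, has taken for a name from the list of things; names that differ only in an ending like _2 or _b are one class to them, and where a whole thing is asked for, a point or a joint stands for the part that bears it (a point fixed in the world has none). Each returns a list of dicts, best first, with "p" (0 to 1); they miss things now and then, are a little off and sometimes report something else, mostly with a low value. They report only what shows in the picture. A call takes as long as a camera call. They do not tell look-alikes from the thing itself.
- nets.look_for(camera, name): "location" ([x, y, z] in mm, in world coordinates, good to about 4 mm: the middle of the surface that is visible of it).
- nets.regions_of(camera, name): "region" (420x560 bool, what is visible of it).
The state is a dict: "clock": time; "joint_pos": joint angles; "dq": joint speeds; "joint_efforts": joint torques, N m; "ee_pos": TCP position; "eef_rot": TCP orientation; "ft_force": force on the tool from outside, world axes, zero at the start; "ft_torque": the same for the moment, N m; "width": opening from 0.0 (shut) to 1.0 (fully open); "grasp_force": force on a finger pad.
Only numpy, scipy, OpenCV 4.12 (cv2) and the standard library are available. Lean on these libraries where they do the work, as an engineer would, in place of code of your own. Each camera call takes 0.05 s, during which the arm holds its last target. There are 200 camera calls.

## Task

Turn the rectangular metal plate face down onto the soldering board, ready for pins to be soldered to its back: push it across the bench with the fingertips until its far long edge butts against the board's front edge, keep pushing so that it tips up on that edge, and tip it over until it falls flat on the board, bottom side up (it may stick out a little over the front edge). Do not pick the plate up or carry it, and leave the other things on and around the board where they are.

Things in the scene. Friction and masses are not known exactly. Their poses are not given: they have to be found in the camera images.
- plate: plain flat grey metal plate, rectangular, 60 (its x) x 95 (its y) x 6 mm (its z), 0.2 to 0.36 kg, loose. Origin: centre of its underside as it lies at the start; its z axis points up at the start (face with a thin border and ring up), down at the end. Starts flat on the bench before the left or right half of the board, 5 to 40 mm short of it, its +x long edge facing the board (within 0.2 rad of parallel)
- plate_far (a point): middle of the plate's far long edge face (the +x one, that butts against the board), half-way through its thickness; 30 mm from the centre
- plate_near (a point): middle of the plate's near long edge face (the -x one, towards the robot), half-way through its thickness; 30 mm from the centre. With the plate against the board, a fingertip pressed on this edge face with some 10 N and moved upwards drags the edge up by friction; once it is raised the tip can push on from below it
- board: fixed pale soldering board, 160 (its x) x 260 (its y) x 12 mm high, level top, upright edges; it cannot move. Origin at the foot of its front edge (the one towards the robot), half-way along it, at bench height; its x axis points from the front edge inward over the board, away from the robot (within about 0.4 rad of world x); its y axis runs along the front edge
- disc: bystander: round grey metal disc, 52 mm across, 6 mm thick, flat on the bench in front of the other half of the board, beside the plate. Origin at the centre of its underside
- charcoal: bystander: black block 40 x 75 x 28 mm standing at the back of the board, its near face about 100 mm in from the front edge. Origin at the centre of its underside
- anvil: bystander: small square steel block on a rubber foot, 54 x 54 x 20 mm, on the bench off the left front corner of the board. Origin at the centre of its underside
- graver: bystander: hand tool with a round handle, 140 mm long, on the bench off the right end of the board. Origin at its middle, on the underside
- jar: bystander: glass jar with a red lid, 72 mm across, 115 mm high, off the left end of the board. Origin at the centre of its underside
- dropper: bystander: small clear bottle with a white cap, 40 mm across, 85 mm high, off the right end of the board. Origin at the centre of its underside
- bin: bystander: open green plastic bin 120 x 85 x 40 mm, far out to the right. Origin at the centre of its underside
Not all that is in view belongs to the job. Leave any blue look-alike of the plate alone.

How it is judged:
By the outcome, as a careful person would: the job done as asked, in the order asked, and still so for the second after the job is handed in, with the robot touching nothing.
It also fails if it takes over 58 s, if anything falls off the work surface, if the arm or the gripper's body presses on something with over 40 N, if the wrist force passes 120 N, or if a joint passes its speed limit or range.

## Working session

There is one attempt and no reset: what is moved stays moved. The work goes in short steps, Python scripts to look and compute and a tool call to move; the robot and the scene stay as the last step left them, time stands still between calls to the robot, and variables do not carry over. Pictures are saved under pics/ and viewed, at most 10 in all, crops included, and the job is handed in when it is done.

Besides the shell and the picture viewer there is one more tool, called after ">>>" in YAML: its name, and indented under it one key for each argument. drive_tool: Moves the arm, as the interface text tells. Its arguments: {"type":"object","properties":{"rows":{"type":"array"},"newtons":{"type":"number"}},"required":["rows"]}

```bash
mkdir -p pics
cat > h.py <<'E'
import numpy as np, cv2
from rig import readout, cams, sign_off, nets
def K(n):
    i=cams.camera_info(n); f=210/np.tan(np.radians(i["fovy"])/2)
    return np.array([[f,0,i["cx"]],[0,f,i["cy"]],[0,0,1]]),np.array(i["dist"],float),np.array(i["extrinsics"])
def proj(n,P):
    k,d,E=K(n); P=np.atleast_2d(P).astype(float); C=P@E[:3,:3].T+E[:3,3]; C=C*[1,-1,-1]
    return cv2.projectPoints(C,np.zeros(3),np.zeros(3),k,d)[0][:,0]
def back(n,uv,z):
    k,d,E=K(n); q=cv2.undistortPoints(np.atleast_2d(uv).astype(float)[:,None],k,d)[:,0]
    r=np.c_[q[:,0],-q[:,1],-np.ones(len(q))]@E[:3,:3]; c=-E[:3,:3].T@E[:3,3]
    return c+r*((z-c[2])/r[:,2])[:,None]
def snap(n,f,crop=None,s=1):
    im=cams.read_camera(n)
    o=im if crop is None else im[crop[1]:crop[3],crop[0]:crop[2]]
    cv2.imwrite("pics/"+f,cv2.resize(o[...,::-1],None,fx=s,fy=s,interpolation=cv2.INTER_CUBIC)); return im
E
python3 - <<'E'
from h import *
np.set_printoptions(precision=1,suppress=True)
a=snap("top","top0.png");b=snap("scene","sc0.png")
for n in["plate","board","disc","charcoal"]:
  for c in["top","scene"]:
    for r in nets.look_for(c,n)[:3]: print(n,c,np.array(r["location"]),round(r["p"],2))
for n,z in[("plate",6),("board",12),("disc",6)]:
  for r in nets.regions_of("top",n)[:2]:
    m=r["region"].astype(np.uint8); cn=max(cv2.findContours(m,0,1)[0],key=cv2.contourArea)
    bx=cv2.boxPoints(cv2.minAreaRect(cn)); print(n,round(r["p"],2),m.sum(),bx.tolist(),"\n",back("top",bx,z))
s=readout.observe();print(s)
E
```

```text
plate top [468.2  81.8  11.2] 0.81
plate top [584.9   0.6   8.4] 0.71
plate top [425.  -68.3   8.7] 0.68
plate scene [588.8  -0.1   7.3] 0.68
plate scene [430.2 -70.7   0.6] 0.6
board top [701.3 -79.   16.2] 0.96
board scene [709.4 -85.2   9.1] 0.88
board scene [ 572.6 -128.8    8.4] 0.74
disc top [ 569.2 -127.6    1.9] 0.56
disc scene [ 573.2 -127.5    8.5] 0.85
disc scene [ 464.  -551.     2.7] 0.36
charcoal top [ 748.3 -155.8   38.3] 0.55
charcoal scene [ 750.4 -164.3   39.1] 0.66
plate 0.91 761 [[252.3109588623047, 284.071044921875], [269.0326232910156, 253.66796875], [288.6103515625, 264.43572998046875], [271.8887023925781, 294.83880615234375]] 
 [[ 396.5  -18.8    6. ]
 [ 482.   -57.2    6. ]
 [ 456.6 -112.5    6. ]
 [ 371.8  -73.6    6. ]]
plate 0.79 740 [[196.20001220703125, 256.60003662109375], [205.60000610351562, 237.80003356933594], [237.20001220703125, 253.60000610351562], [227.80001831054688, 272.4000244140625]] 
 [[459.  140.6   6. ]
 [512.7 120.4   6. ]
 [475.7  29.4   6. ]
 [422.8  50.1   6. ]]
board 0.73 4613 [[235.07376098632812, 191.11660766601562], [247.24331665039062, 137.02975463867188], [337.8322448730469, 157.41226196289062], [325.6626892089844, 211.49911499023438]] 
 [[ 649.4   51.3   12. ]
 [ 812.7   32.1   12. ]
 [ 770.2 -231.1   12. ]
 [ 609.7 -204.5   12. ]]
disc 0.61 275 [[289.0, 216.0], [306.0, 216.0], [306.0, 234.0], [289.0, 234.0]] 
 [[ 590.8 -104.1    6. ]
 [ 594.3 -151.2    6. ]
 [ 543.7 -154.4    6. ]
 [ 540.3 -107.7    6. ]]
{'clock': 0.65, 'joint_pos': array([-1.3,  0.5, -0. ,  1.5,  0. ,  1.1, -0.1]), 'dq': array([-0., -0., -0., -0., -0.,  0., -0.]), 'joint_efforts': array([ -0. , -51. ,  -0. , -23.8,   0. ,   0. ,  -0. ]), 'ee_pos': array([208.3, 642.1, 250.4]), 'eef_rot': array([-0.5, -3.1, -0. ]), 'ft_force': array([-0.4,  0.7,  0.3]), 'ft_torque': array([ 0.,  0., -0.]), 'grasp_force': 0.0, 'width': 0.997665507926597}
```

View pics/top0.png

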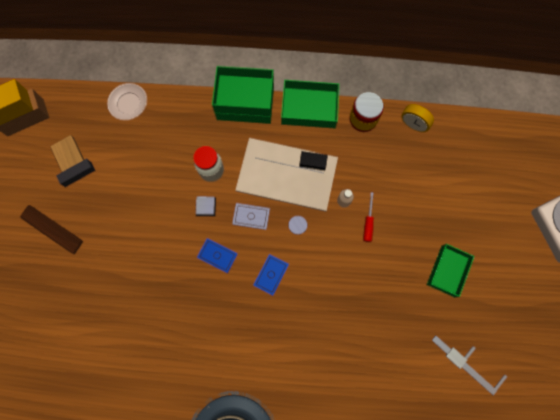

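View pics/sc0.png

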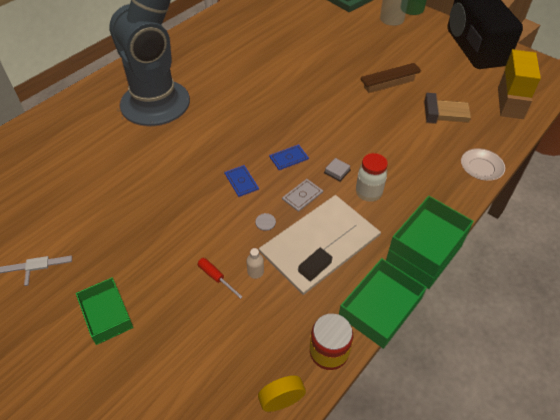

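The grey plate is at about (251,216) in the top view, in front of the left half of the board. The two blue look-alikes are nearer the robot, at (217,255) and (271,274), and the disc is at (298,225). Next I'll fit rectangles in world coordinates.

Run:
```python
from h import *
np.set_printoptions(precision=1,suppress=True)
a=snap("top","top1.png",(190,130,350,240),5);snap("scene","sc1.png",(230,150,390,290),5)
for c in["top","scene"]:
 for n,z in[("plate",6),("board",12),("anvil",20),("disc",6)]:
  for r in nets.regions_of(c,n)[:3]:
    cn=max(cv2.findContours(r["region"].astype(np.uint8),0,1)[0],key=cv2.contourArea)[:,0]
    w=back(c,cn,z)[:,:2].astype(np.float32); bx=cv2.boxPoints(cv2.minAreaRect(w))
    e=bx[1]-bx[0]; print(c,n,round(r["p"],2),bx.mean(0),np.linalg.norm(e),np.linalg.norm(bx[2]-bx[1]),"yaw",round(float(np.arctan2(e[1],e[0])),3),bx.round().tolist())
```

```text
top plate 0.73 [426.7 -66. ] 95.627846 60.58408 yaw -0.427 [[371.0, -74.0], [458.0, -113.0], [483.0, -58.0], [396.0, -19.0]]
top plate 0.72 [582.9   0.1] 63.61527 98.729904 yaw -0.08 [[547.0, -47.0], [611.0, -52.0], [619.0, 47.0], [555.0, 52.0]]
top plate 0.58 [467.2  86.1] 58.417465 96.38858 yaw -0.386 [[422.0, 52.0], [476.0, 30.0], [512.0, 120.0], [458.0, 142.0]]
top anvil 0.83 [597.6 128.7] 55.328754 53.95278 yaw -1.498 [[569.0, 154.0], [573.0, 99.0], [626.0, 103.0], [622.0, 158.0]]
top anvil 0.72 [578.7   0.8] 59.294537 93.57288 yaw -0.096 [[545.0, -43.0], [604.0, -49.0], [613.0, 45.0], [554.0, 50.0]]
top disc 0.68 [ 567.5 -128.8] 46.535503 48.202377 yaw -0.4 [[537.0, -142.0], [580.0, -160.0], [598.0, -116.0], [555.0, -98.0]]
scene plate 0.84 [583.3   0.7] 62.89159 95.99047 yaw -0.079 [[548.0, -45.0], [611.0, -50.0], [618.0, 46.0], [556.0, 51.0]]
scene plate 0.66 [469.9  82.9] 63.0864 97.31723 yaw -0.41 [[422.0, 51.0], [479.0, 26.0], [518.0, 115.0], [460.0, 140.0]]
scene plate 0.62 [425.8 -67.8] 99.50887 63.162468 yaw -0.405 [[368.0, -77.0], [459.0, -116.0], [484.0, -58.0], [393.0, -19.0]]
scene board 0.89 [713.7 -91.9] 164.14053 263.88824 yaw -0.151 [[613.0, -210.0], [775.0, -235.0], [815.0, 26.0], [652.0, 51.0]]
scene anvil 0.71 [607.7 120.5] 67.92002 61.353657 yaw -1.53 [[576.0, 153.0], [578.0, 85.0], [640.0, 88.0], [637.0, 156.0]]
scene disc 0.72 [ 568.3 -130.8] 50.966595 45.599785 yaw -0.859 [[534.0, -126.0], [568.0, -165.0], [602.0, -135.0], [569.0, -97.0]]
scene disc 0.31 [ 741.3 -148.7] 52.066196 88.16391 yaw -0.089 [[711.0, -190.0], [763.0, -195.0], [771.0, -107.0], [719.0, -102.0]]
```

View pics/top1.png

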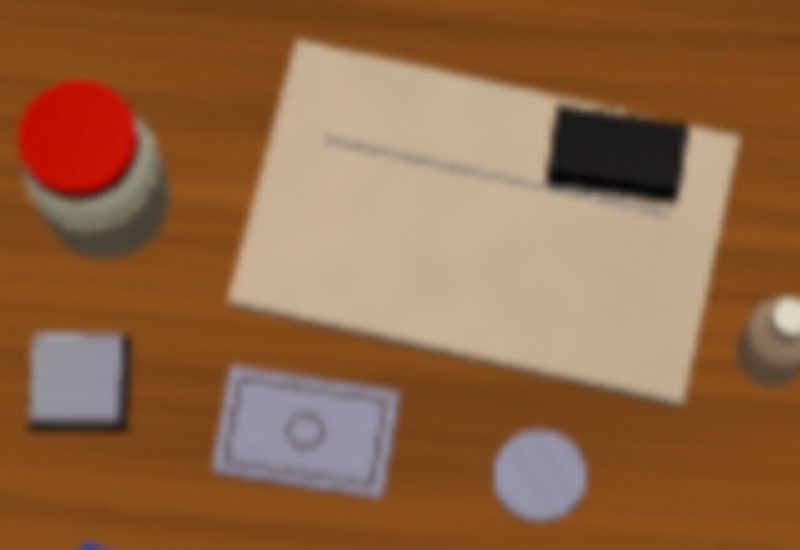

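View pics/sc1.png

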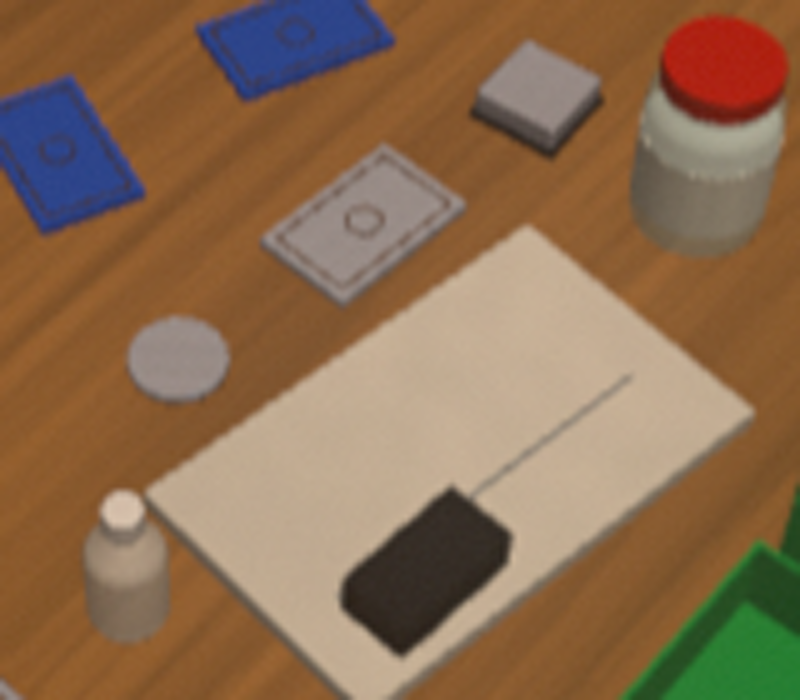

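Run:
```python
from h import *
from scipy.spatial.transform import Rotation as R
s=readout.observe();M=R.from_rotvec(s["eef_rot"]).as_matrix();print(M.round(3))
a=np.arctan2(M[1,0],M[0,0]);d=(-0.15-a+np.pi/2)%np.pi-np.pi/2
print("x angle",a,"turn deg",np.degrees(d),np.degrees(d)/360, s["ee_pos"], s["clock"])
```

```text
[[-0.951  0.309  0.   ]
 [ 0.309  0.951  0.   ]
 [ 0.     0.    -1.   ]]
x angle 2.8278569264066244 turn deg 9.381366123101037 0.026059350341947323 [208.30669999 642.08041436 250.33614142] 1.15
```

>>> drive_tool:
  rows:
    - [50, 0.5, -1, 0, 0.013]
    - [50, 0.5, -1, 0, 0.013]
    - [50, 0.5, -1, 0, 0]
    - [50, 0.5, -1, 0, 0]
    - [50, 0.5, -1, 0, 0]
    - [50, 0.5, -1, 0, 0]
    - [50, 0.5, -1, 0, 0]
    - [50, 0.5, -1, 0, 0]
    - [50, 0.5, -1, 0, 0]
    - [50, 0.5, -1, 0, 0]

```text
clock: 2.15
ee_pos: [408.9, 240.4, 250.7]
eef_rot: [0.236, 3.132, 0.001]
ft_force: [0.6, 0.1, -0.7]
width: 0.59
grasp_force: 0.0
```

>>> drive_tool:
  rows:
    - [50, 0.5, -0.98, 0, 0]
    - [50, 0.5, -0.98, 0, 0]
    - [50, 0.5, -0.98, 0, 0]
    - [50, 0.5, -0.98, 0, 0]
    - [50, 0.5, -0.98, 0, 0]
    - [50, 0.5, -0.98, 0, 0]
    - [50, 0, 0, -1, 0]
    - [50, 0, 0, -1, 0]
    - [50, 0, 0, -1, 0]
    - [50, 0, 0, -1, 0]

```text
clock: 3.15
ee_pos: [528.6, 6.9, 89.2]
eef_rot: [0.236, 3.131, 0.001]
ft_force: [1.1, 0.2, 0.4]
width: 0.586
grasp_force: 0.0
```

>>> drive_tool:
  rows:
    - [50, 0, 0, -0.7, 0]
    - [50, 0, 0, -0.6, 0]
    - [50, 0, 0, -0.3, 0]
    - [50, 0, 0, 0, 0]
    - [50, 0, 0, -0.05, 0]
    - [50, 0, 0, -0.05, 0]
    - [50, 0, 0, -0.05, 0]
    - [50, 0, 0, 0, 0]
    - [50, 0, 0, 0, 0]
    - [50, 0, 0, 0, 0]

```text
clock: 4.15
ee_pos: [528.5, 6.9, 20.6]
eef_rot: [0.236, 3.132, 0.0]
ft_force: [0.5, -0.2, -0.6]
width: 0.582
grasp_force: 0.0
```

Run:
```python
from h import *
np.set_printoptions(precision=1,suppress=True)
snap("scene","sc2.png",(240,100,380,240),5); s=readout.observe(); print(s["ee_pos"],s["ft_force"])
```

```text
[528.4   6.9  20.5] [-0.   0.5  0.1]
```

View pics/sc2.png

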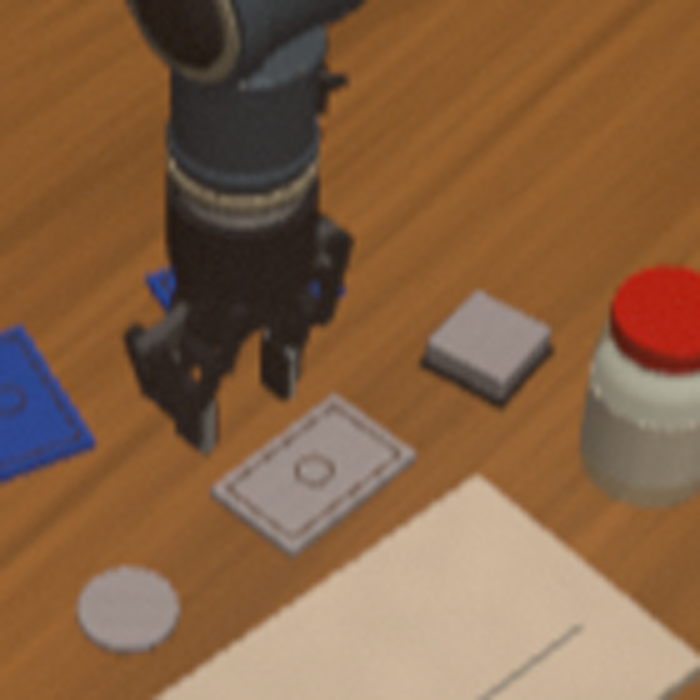

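The fingers straddle the middle of the plate's near edge, at about (210,440) and (285,390), short of the plate. I'll feel for the bench.

>>> drive_tool:
  rows:
    - [50, 0, 0, -0.025, 0]
    - [50, 0, 0, -0.025, 0]
    - [50, 0, 0, -0.025, 0]
    - [50, 0, 0, 0, 0]
    - [50, 0, 0, 0, 0]
    - [50, 0, 0, 0, 0]
    - [50, 0, 0, 0, 0]
    - [50, 0, 0, 0, 0]
    - [50, 0, 0, 0, 0]
    - [50, 0, 0, 0, 0]

```text
clock: 5.2
ee_pos: [528.3, 6.9, 17.3]
eef_rot: [-0.236, -3.133, -0.0]
ft_force: [-0.6, -0.4, -0.1]
width: 0.583
grasp_force: 0.0
```

>>> drive_tool:
  rows:
    - [50, 0, 0, -0.025, 0]
    - [50, 0, 0, 0, 0]
    - [50, 0, 0, -0.025, 0]
    - [50, 0, 0, 0, 0]
    - [50, 0, 0, -0.025, 0]
    - [50, 0, 0, 0, 0]
    - [50, 0, 0, 0, 0]
    - [50, 0, 0, 0, 0]
    - [50, 0, 0, 0, 0]
    - [50, 0, 0, 0, 0]

```text
clock: 6.2
ee_pos: [528.3, 6.9, 16.0]
eef_rot: [-0.236, -3.132, -0.001]
ft_force: [-4.0, 0.6, 16.1]
width: 0.586
grasp_force: 8.2
```

>>> drive_tool:
  rows:
    - [50, 0, 0, 0.09, 0]
    - [50, 0, 0, 0, 0]
    - [50, 0.12, -0.018, 0, 0]
    - [50, 0.12, -0.018, 0, 0]
    - [50, 0.12, -0.018, 0, 0]
    - [50, 0.12, -0.018, 0, 0]
    - [50, 0.12, -0.018, 0, 0]
    - [50, 0.12, -0.018, 0, 0]
    - [50, 0.12, -0.018, 0, 0]
    - [50, 0, 0, 0, 0]

```text
clock: 7.2
ee_pos: [563.2, 1.5, 18.0]
eef_rot: [0.237, 3.131, -0.0]
ft_force: [0.4, 0.6, 0.1]
width: 0.586
grasp_force: 0.0
```

Run:
```python
from h import *
np.set_printoptions(precision=1,suppress=True)
snap("scene","sc3.png",(260,130,380,250),5); s=readout.observe(); print(s["ee_pos"],s["ft_force"])
for c in["top","scene"]:
  for r in nets.regions_of(c,"plate")[:3]:
    cn=max(cv2.findContours(r["region"].astype(np.uint8),0,1)[0],key=cv2.contourArea)[:,0]
    w=back(c,cn,6)[:,:2].astype(np.float32); bx=cv2.boxPoints(cv2.minAreaRect(w))
    if bx.mean(0)[0]>540: print(c,r["p"],bx.mean(0),bx.round().tolist())
```

```text
[562.9   1.6  18.1] [-0.2 -0.1  0.7]
top 0.72 [582.9   0.1] [[547.0, -47.0], [611.0, -52.0], [619.0, 47.0], [555.0, 52.0]]
scene 0.82 [605.8  -4.8] [[565.0, -50.0], [631.0, -60.0], [646.0, 40.0], [581.0, 50.0]]
```

View pics/sc3.png

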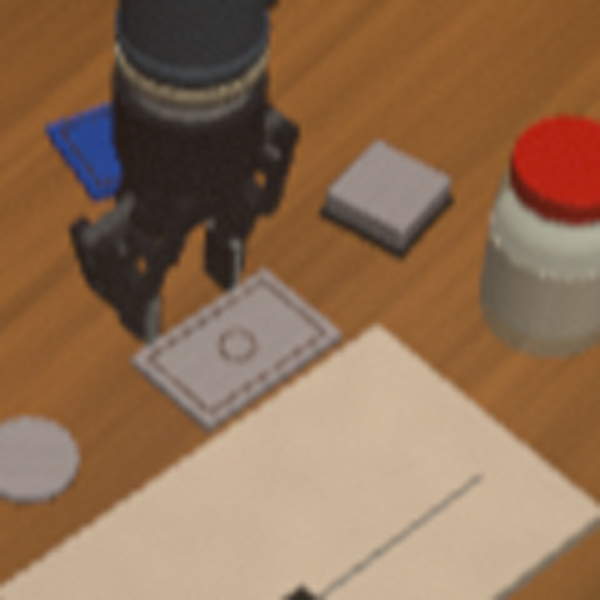

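The plate is squared to the board with a gap of about 8 mm. I'll close the gap.

>>> drive_tool:
  rows:
    - [50, 0.03, -0.0045, 0, 0]
    - [50, 0.03, -0.0045, 0, 0]
    - [50, 0.03, -0.0045, 0, 0]
    - [50, 0.03, -0.0045, 0, 0]
    - [50, 0.03, -0.0045, 0, 0]
    - [50, 0.03, -0.0045, 0, 0]
    - [50, 0.03, -0.0045, 0, 0]
    - [50, 0.03, -0.0045, 0, 0]
    - [50, 0, 0, 0, 0]
    - [50, 0, 0, 0, 0]

```text
clock: 8.35
ee_pos: [571.9, 0.3, 17.9]
eef_rot: [0.236, 3.132, 0.0]
ft_force: [-1.8, 0.4, -0.6]
width: 0.592
grasp_force: 0.5
```

>>> drive_tool:
  rows:
    - [50, 0.02, -0.003, 0, 0]
    - [50, 0.02, -0.003, 0, 0]
    - [50, 0.02, -0.003, 0, 0]
    - [50, 0.02, -0.003, 0, 0]
    - [50, 0, 0, 0, 0]
    - [50, 0, 0, 0, 0]
    - [50, 0, 0, 0, 0]
    - [50, 0, 0, 0, 0]
    - [50, 0, 0, 0, 0]
    - [50, 0, 0, 0, 0]

```text
clock: 9.35
ee_pos: [574.2, -0.0, 17.8]
eef_rot: [-0.236, -3.132, -0.0]
ft_force: [-4.6, 0.3, 3.0]
width: 0.585
grasp_force: 2.6
```

>>> drive_tool:
  rows:
    - [50, 0.02, -0.003, 0, 0]
    - [50, 0.02, -0.003, 0, 0]
    - [50, 0.01, -0.0015, 0, 0]
    - [50, 0, 0, 0.03, 0]
    - [50, 0, 0, 0.03, 0]
    - [50, 0, 0, 0.03, 0]
    - [50, 0, 0, 0.03, 0]
    - [50, 0, 0, 0.03, 0]
    - [50, 0, 0, 0, 0]
    - [50, 0, 0, 0, 0]

```text
clock: 10.35
ee_pos: [574.6, 0.0, 22.9]
eef_rot: [-0.236, -3.128, -0.0]
ft_force: [-6.2, 1.4, -1.1]
width: 0.588
grasp_force: 3.1
```

Run:
```python
from h import *
np.set_printoptions(precision=1,suppress=True)
snap("scene","sc4.png",(260,130,380,250),5); s=readout.observe(); print(s["ee_pos"],s["ft_force"])
```

```text
[574.6   0.   22.9] [-6.   0.9 -0.8]
```

View pics/sc4.png

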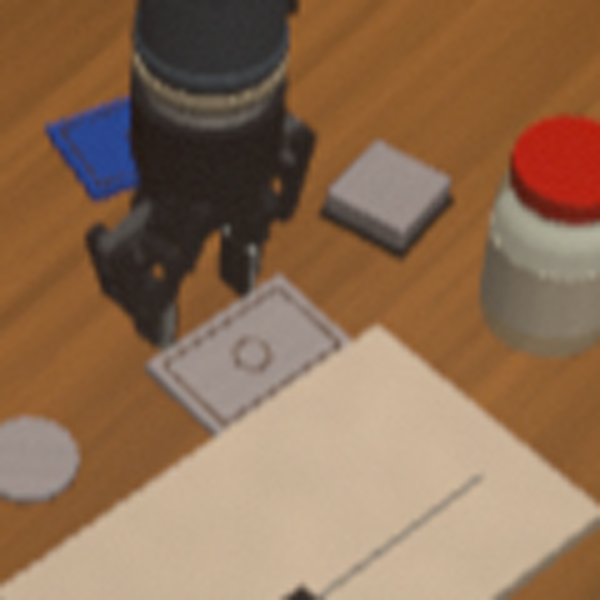

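>>> drive_tool:
  rows:
    - [50, 0.05, -0.0075, 0, 0]
    - [50, 0.01, -0.0015, 0.04, 0]
    - [50, 0.01, -0.0015, 0.04, 0]
    - [50, 0.01, -0.0015, 0.04, 0]
    - [50, 0.01, -0.0015, 0.04, 0]
    - [50, 0.01, -0.0015, 0.04, 0]
    - [50, 0.01, -0.0015, 0.04, 0]
    - [50, 0.01, -0.0015, 0.04, 0]
    - [50, 0.01, -0.0015, 0.04, 0]
    - [50, 0, 0, 0, 0]

```text
clock: 11.4
ee_pos: [577.0, -0.4, 35.2]
eef_rot: [-0.235, -3.122, -0.001]
ft_force: [-11.4, 2.6, 2.1]
width: 0.587
grasp_force: 5.6
```

Run:
```python
from h import *
np.set_printoptions(precision=1,suppress=True)
snap("scene","sc5.png",(260,130,380,250),5); s=readout.observe(); print(s["ee_pos"],s["ft_force"])
```

```text
[577.   -0.4  35.1] [-11.3   1.9   2. ]
```

View pics/sc5.png

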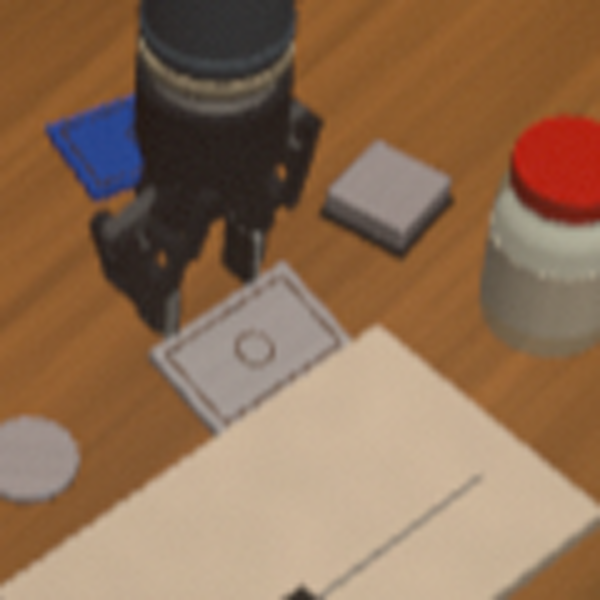

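The near edge is up and tilted about 0.4 rad. I'll continue along the arc.

>>> drive_tool:
  rows:
    - [50, 0.015, -0.002, 0.04, 0]
    - [50, 0.02, -0.003, 0.04, 0]
    - [50, 0.02, -0.003, 0.04, 0]
    - [50, 0.025, -0.004, 0.04, 0]
    - [50, 0.025, -0.004, 0.04, 0]
    - [50, 0.03, -0.0045, 0.04, 0]
    - [50, 0.03, -0.0045, 0.04, 0]
    - [50, 0.035, -0.005, 0.04, 0]
    - [50, 0.035, -0.005, 0.035, 0]
    - [50, 0.035, -0.005, 0.03, 0]

```text
clock: 12.45
ee_pos: [585.0, -1.7, 50.6]
eef_rot: [-0.234, -3.115, -0.002]
ft_force: [-19.3, 3.6, 11.4]
width: 0.581
grasp_force: 11.2
```

>>> drive_tool:
  rows:
    - [50, 0, 0, 0.06, 0]
    - [50, 0.015, -0.002, 0.05, 0]
    - [50, 0.02, -0.003, 0.04, 0]
    - [50, 0.025, -0.004, 0.04, 0]
    - [50, 0.025, -0.004, 0.035, 0]
    - [50, 0.03, -0.0045, 0.035, 0]
    - [50, 0.03, -0.0045, 0.03, 0]
    - [50, 0.035, -0.005, 0.03, 0]
    - [50, 0.035, -0.005, 0.025, 0]
    - [50, 0, 0, 0, 0]

```text
clock: 13.45
ee_pos: [601.2, -4.1, 67.0]
eef_rot: [-0.236, -3.132, -0.001]
ft_force: [-7.4, 0.5, 9.2]
width: 0.585
grasp_force: 5.8
```

Run:
```python
from h import *
np.set_printoptions(precision=1,suppress=True)
snap("scene","sc6.png",(260,130,380,250),5); s=readout.observe(); print(s["ee_pos"],s["ft_force"])
```

```text
[601.2  -4.1  67. ] [-7.2  0.6  9.1]
```

View pics/sc6.png

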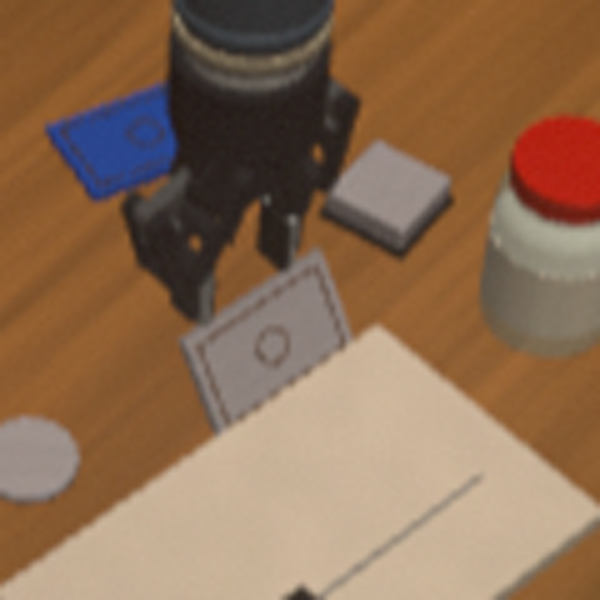

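The plate is tilted about 60°. I'll push on nearly level.

>>> drive_tool:
  rows:
    - [50, 0.04, -0.006, 0, 0]
    - [50, 0.05, -0.0075, 0, 0]
    - [50, 0.05, -0.0075, 0, 0]
    - [50, 0.05, -0.0075, 0, 0]
    - [50, 0.05, -0.0075, 0, 0]
    - [50, 0.05, -0.0075, 0, 0]
    - [50, 0.05, -0.0075, 0, 0]
    - [50, 0.05, -0.0075, 0, 0]
    - [50, 0.05, -0.0075, 0, 0]
    - [50, 0, 0, 0, 0]

```text
clock: 14.5
ee_pos: [628.1, -8.2, 74.7]
eef_rot: [0.236, 3.111, 0.002]
ft_force: [-2.9, -1.4, 33.8]
width: 0.588
grasp_force: 17.1
```

Run:
```python
from h import *
np.set_printoptions(precision=1,suppress=True)
snap("scene","sc7.png",(270,140,370,230),6); s=readout.observe(); print(s["ee_pos"],s["ft_force"],s["clock"])
```

```text
[628.2  -8.2  74.8] [-2.  -1.1 33.2] 14.55
```

View pics/sc7.png

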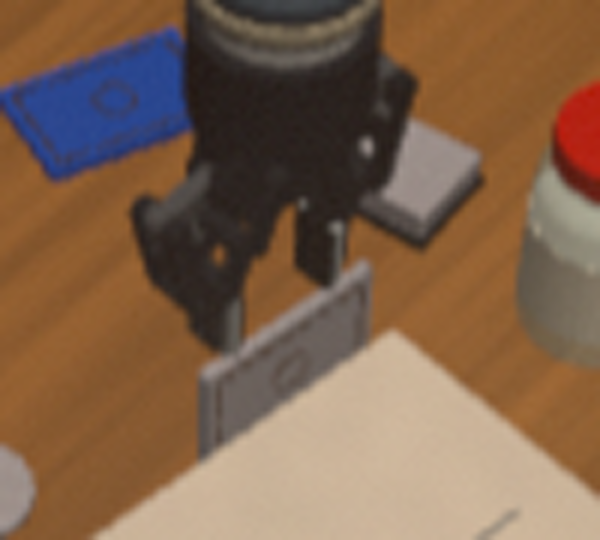

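The plate is nearly upright (about 85°), with the fingertips riding on its top edge. I'll ease the down load and drag the edge forward by friction.

>>> drive_tool:
  rows:
    - [50, 0.03, -0.0045, 0.03, 0]
    - [50, 0.03, -0.0045, 0.03, 0]
    - [50, 0.03, -0.0045, 0.02, 0]
    - [50, 0.03, -0.0045, 0.02, 0]
    - [50, 0.03, -0.0045, 0, 0]
    - [50, 0.03, -0.0045, 0, 0]
    - [50, 0, 0, 0, 0]
    - [50, 0, 0, 0, 0]
    - [50, 0, 0, 0, 0]
    - [50, 0, 0, 0, 0]

```text
clock: 15.55
ee_pos: [631.9, -8.7, 75.3]
eef_rot: [0.236, 3.119, 0.001]
ft_force: [-2.9, -0.4, 19.9]
width: 0.583
grasp_force: 10.5
```

```bash
cat > pl.py <<'E'
from h import *
np.set_printoptions(precision=1,suppress=True)
s=readout.observe(); print(s["ee_pos"],s["ft_force"],s["clock"])
B=np.array([645,0.]);d=np.array([.989,-.15]);e=np.array([.15,.989])
for c in["scene","top"]:
  cams.read_camera(c)
  for r in nets.look_for(c,"plate")[:3]: print(c,"loc",np.array(r["location"]),round(r["p"],2))
  for r in nets.regions_of(c,"plate")[:3]:
    cn=max(cv2.findContours(r["region"].astype(np.uint8),0,1)[0],key=cv2.contourArea)[:,0]
    for z in (6,18,60):
      w=back(c,cn,z)[:,:2].astype(np.float32); w=np.c_[(w-B)@d,(w-B)@e]
      if w[:,0].mean()>-110: print(c,round(r["p"],2),"z",z,"along d",w[:,0].min(),w[:,0].max(),"along e",w[:,1].min(),w[:,1].max())
E
python3 pl.py
```

```text
[631.9  -8.7  75.3] [-2.9 -0.4 19.9] 15.55
scene loc [470.5  78.7   6.2] 0.92
scene loc [643.3 -13.6  40.4] 0.83
scene loc [431.6 -67.7   6.6] 0.62
scene 0.91 z 6 along d -39.35235394287109 -3.596143119812011 along e -49.1904679145813 74.54077767181397
scene 0.91 z 18 along d -32.31331901550293 3.034525047302246 along e -55.973509586334224 66.34453604125976
scene 0.91 z 60 along d -7.676695625305175 26.24177380180359 along e -79.71414250946044 37.65770487213135
top loc [424.1 -67.3   8.3] 0.59
top loc [703.1 124.4 118.8] 0.19
```

>>> drive_tool:
  rows:
    - [50, 0.03, -0.0045, 0, 0]
    - [50, 0.03, -0.0045, 0, 0]
    - [50, 0.03, -0.0045, 0, 0]
    - [50, 0.03, -0.0045, 0, 0]
    - [50, 0.03, -0.0045, 0, 0]
    - [50, 0, 0, 0, 0]
    - [50, 0, 0, 0, 0]
    - [50, 0, 0, 0, 0]
    - [50, 0, 0, 0, 0]
    - [50, 0, 0, 0, 0]

```text
clock: 16.85
ee_pos: [638.9, -9.8, 75.3]
eef_rot: [0.236, 3.117, 0.001]
ft_force: [-0.4, -0.5, 17.4]
width: 0.588
grasp_force: 9.0
```

```bash
python3 pl.py
```

```text
[638.9  -9.8  75.3] [-0.4 -0.5 17.4] 16.85
scene loc [471.   79.6   5.4] 0.93
scene loc [649.3 -15.6  45.1] 0.88
scene loc [435.  -72.6   5.9] 0.8
top loc [426.9 -68.9   8.1] 0.83
top loc [637.2 -24.2  19.4] 0.63
top loc [458.9  45.5   8.1] 0.63
top 0.44 z 6 along d -8.569736526489258 4.538904594421386 along e -54.74672663497925 -5.662022189617157
top 0.44 z 18 along d -11.415918418884278 1.5647568283081048 along e -55.67232396697998 -7.066887376785278
top 0.44 z 60 along d -21.37761511993408 -8.844971626281739 along e -58.91193105316162 -11.98391119003296
top 0.44 z 6 along d 109.44623193359375 160.62061053466797 along e -180.88063102722168 -103.59735995483398
top 0.44 z 18 along d 105.44775582885742 156.1224992980957 along e -180.574665145874 -104.04598072814942
top 0.44 z 60 along d 91.45300006103515 140.37889755249023 along e -179.50379507446291 -105.61618225860596
```

>>> drive_tool:
  rows:
    - [50, 0.03, -0.0045, 0, 0]
    - [50, 0.03, -0.0045, 0, 0]
    - [50, 0.03, -0.0045, 0, 0]
    - [50, 0.03, -0.0045, 0, 0]
    - [50, 0.03, -0.0045, 0, 0]
    - [50, 0, 0, 0, 0]
    - [50, 0, 0, 0, 0]
    - [50, 0, 0, 0, 0]
    - [50, 0, 0, 0, 0]
    - [50, 0, 0, 0, 0]

```text
clock: 18.15
ee_pos: [644.8, -10.7, 74.4]
eef_rot: [0.236, 3.117, 0.0]
ft_force: [1.4, -0.4, 12.9]
width: 0.582
grasp_force: 6.2
```

```bash
python3 pl.py
```

```text
[644.8 -10.7  74.4] [ 1.4 -0.4 12.9] 18.15
scene loc [430.6 -71.1   5.7] 0.78
scene loc [470.4  78.5   3.6] 0.71
scene 0.67 z 6 along d -23.191088829040527 -3.596143119812011 along e -55.52133019638062 68.5751872177124
scene 0.67 z 18 along d -16.33663704776764 3.034525047302246 along e -62.23205918121338 60.447088146209715
scene 0.67 z 60 along d 7.653914112091064 26.24177380180359 along e -85.71961628723143 31.99874220085144
top loc [423.4 -68.9   7.2] 0.87
top loc [638.3 -28.6  18.8] 0.64
top loc [456.4  46.7   7. ] 0.58
top 0.65 z 6 along d -83.13202313232422 -34.5776369934082 along e -163.70620924377442 -116.69113372039796
top 0.65 z 18 along d -85.25019804382325 -37.16988653564453 along e -163.5679325866699 -117.01191461181641
top 0.65 z 60 along d -92.66381309509278 -46.24282601928711 along e -163.0839809875488 -118.13463641357421
top 0.5 z 6 along d -11.360431758880615 13.00200333404541 along e -56.820020851135254 1.1758600594997406
top 0.5 z 18 along d -14.179355205535888 9.945128944396972 along e -57.72537504196167 -0.2957710051666945
top 0.5 z 60 along d -24.045678386688234 -0.7537520446777354 along e -60.894126556396486 -5.446466165304184
```

The plate is past vertical, about 16°, with the tip moving along with it. I'll push on.

>>> drive_tool:
  rows:
    - [50, 0.05, -0.0075, 0, 0]
    - [50, 0.05, -0.0075, 0, 0]
    - [50, 0.05, -0.0075, 0, 0]
    - [50, 0.05, -0.0075, 0, 0]
    - [50, 0.05, -0.0075, 0, 0]
    - [50, 0.05, -0.0075, 0, 0]
    - [50, 0, 0, 0, 0]
    - [50, 0, 0, 0, 0]
    - [50, 0, 0, 0, 0]
    - [50, 0, 0, 0, 0]

```text
clock: 19.45
ee_pos: [653.0, -11.9, 71.4]
eef_rot: [0.236, 3.126, -0.0]
ft_force: [2.9, -1.0, 6.4]
width: 0.584
grasp_force: 3.1
```

```bash
python3 pl.py
```

```text
[653.  -11.9  71.4] [ 2.9 -1.   6.4] 19.45
scene loc [470.5  81.1   6. ] 0.57
scene loc [660.8 -27.8  52.7] 0.42
scene loc [ 753.2 -162.9   40.3] 0.29
scene 0.57 z 6 along d -11.701415199279785 -4.326326339721679 along e 8.943778944969177 62.68550373840332
scene 0.57 z 18 along d -4.9781842575073245 2.3126479034423832 along e 1.496761929988861 54.62467336273193
scene 0.57 z 60 along d 18.553092855453492 25.549087507247926 along e -24.567810647964478 26.411762470245364
top loc [427.5 -67.3   8.1] 0.9
top loc [449.8  48.   10.9] 0.6
top loc [ 700.7 -122.6   13.5] 0.57
top 0.46 z 6 along d -15.712637561917305 23.127795959472657 along e -58.12602940750122 6.651342056751251
top 0.46 z 18 along d -18.489134369134902 19.972109348297117 along e -59.01863880157471 5.12625085401535
top 0.46 z 60 along d -28.206692098617552 8.927175884246827 along e -62.14275847625733 -0.21156531059741968
```

>>> drive_tool:
  rows:
    - [50, 0.06, -0.009, 0, 0]
    - [50, 0.06, -0.009, 0, 0]
    - [50, 0.06, -0.009, 0, 0]
    - [50, 0.06, -0.009, 0, 0]
    - [50, 0.06, -0.009, 0, 0]
    - [50, 0.06, -0.009, 0, 0]
    - [50, 0, 0, 0, 0]
    - [50, 0, 0, 0, 0]
    - [50, 0, 0, 0, 0]
    - [50, 0, 0, 0, 0]

```text
clock: 20.75
ee_pos: [664.4, -13.5, 70.0]
eef_rot: [-0.236, -3.133, -0.0]
ft_force: [-0.3, -0.2, -0.5]
width: 0.586
grasp_force: 0.0
```

```bash
python3 pl.py
```

```text
[664.4 -13.5  70. ] [-0.3 -0.2 -0.5] 20.75
scene loc [658.4 -20.5  19.1] 0.92
scene loc [471.5  78.3   7.3] 0.57
scene 0.87 z 6 along d -30.55303594970703 32.84444143486023 along e -53.866942203521724 45.38570513916016
scene 0.87 z 18 along d -23.614525646209717 39.058927387237546 along e -60.59657285690307 37.5224651222229
scene 0.87 z 60 along d 0.670320350646972 60.809416160583496 along e -84.15026344299316 10.00112203836441
top loc [425.5 -70.2  10.7] 0.75
top loc [643.8 -25.4  18. ] 0.68
top loc [453.2  49.4   8.3] 0.59
top 0.72 z 6 along d -22.556138664245605 34.51143605422973 along e -56.0540719871521 7.324662757873535
top 0.72 z 18 along d -25.265764656066896 31.244550029754638 along e -56.966916423797606 5.7930005874633785
top 0.72 z 60 along d -34.74951713562012 19.81059956741333 along e -60.16184368133545 0.43216855072975185
```

The plate has fallen flat but overhangs the front edge by about 23 mm. I'll go behind it and nudge it further on.

>>> drive_tool:
  rows:
    - [50, 0, 0, 0.4, 0]
    - [50, -0.6, 0.09, 0, 0]
    - [50, -0.6, 0.09, 0, 0]
    - [50, -0.5, 0.075, 0, 0]
    - [50, 0, 0, -0.5, 0]
    - [50, 0, 0, -0.5, 0]
    - [50, 0, 0, -0.3, 0]
    - [50, 0, 0, 0, 0]
    - [50, 0, 0, 0, 0]
    - [50, 0, 0, 0, 0]

```text
clock: 22.05
ee_pos: [597.4, -3.4, 35.0]
eef_rot: [0.236, 3.131, 0.0]
ft_force: [1.6, 0.4, -0.1]
width: 0.586
grasp_force: 0.0
```

```bash
python3 pl.py
```

```text
[597.4  -3.4  35. ] [ 1.6  0.4 -0.1] 22.05
scene loc [429.8 -68.8   7.4] 0.96
scene loc [654.3 -14.9  20.7] 0.95
scene loc [458.9  63.6   4.7] 0.71
scene 0.94 z 6 along d -31.646315307617186 34.31105763626098 along e -54.71314072799682 47.17970109939575
scene 0.94 z 18 along d -24.695268257141112 40.50872127532959 along e -61.43309643936157 39.29596893310547
scene 0.94 z 60 along d -0.36669326782226513 62.20063498687744 along e -84.95296431732179 11.702904326438903
top loc [425.  -66.8   8.9] 0.89
top loc [649.6 -50.1  19.1] 0.51
top loc [456.9  45.6   8.1] 0.44
top 0.69 z 6 along d -14.793741539001465 39.177445991516116 along e -56.933111072540285 -30.931704931259155
top 0.69 z 18 along d -17.579172088623046 35.865036819458005 along e -57.83736487197876 -32.08983498573303
top 0.69 z 60 along d -27.32817929840088 24.27163404083252 along e -61.0022523651123 -36.143297721862794
```

>>> drive_tool:
  rows:
    - [50, 0, 0, -0.2, 0]
    - [50, 0.08, -0.012, 0, 0]
    - [50, 0.08, -0.012, 0, 0]
    - [50, 0.08, -0.012, 0, 0]
    - [50, 0.08, -0.012, 0, 0]
    - [50, 0.08, -0.012, 0, 0]
    - [50, 0.08, -0.012, 0, 0]
    - [50, 0.08, -0.012, 0, 0]
    - [50, 0.08, -0.012, 0, 0]
    - [50, 0, 0, 0, 0]

```text
clock: 23.35
ee_pos: [623.0, -7.3, 25.9]
eef_rot: [0.236, 3.131, -0.0]
ft_force: [-0.6, -0.3, -0.6]
width: 0.584
grasp_force: 0.0
```

```bash
python3 pl.py
```

```text
[623.   -7.3  25.9] [-0.6 -0.3 -0.6] 23.35
scene loc [430.8 -66.5   7.5] 0.97
scene loc [664.  -14.7  17.3] 0.57
scene 0.65 z 6 along d -17.713113344192504 44.783630874633786 along e -51.67116466140747 45.38570513916016
scene 0.65 z 18 along d -10.921249458312989 50.861687969207765 along e -58.4258662109375 37.5224651222229
scene 0.65 z 60 along d 12.850334434509277 72.13494802093506 along e -82.06733509063721 10.00112203836441
top loc [451.4  47.2   9.5] 0.74
top loc [426.1 -67.2   7.1] 0.71
top loc [ 566.1 -128.3    3.5] 0.7
top 0.44 z 6 along d 14.580570274353027 51.24050849151611 along e -55.84119241333008 -33.18833148574829
top 0.44 z 18 along d 11.508381477355957 47.810323707580565 along e -56.75611015319824 -34.324428737640375
top 0.44 z 60 along d 0.7555088424682611 35.80467810821533 along e -59.95831605529786 -38.3007653465271
```

>>> drive_tool:
  rows:
    - [50, -0.4, 0.06, 0, 0]
    - [50, -0.1, 0.015, 0.5, 0]
    - [50, 0, 0, 1, 0]
    - [50, 0, 0, 1, 0]
    - [50, -0.5, 0.5, 1, 0]
    - [50, -0.5, 1, 0.5, 0]
    - [50, 0, 1, 0, 0]
    - [50, 0, 1, 0, 0]
    - [50, 0, 1, 0, 0]
    - [50, 0, 0, 0, 0]

```text
clock: 24.65
ee_pos: [561.1, 183.8, 186.0]
eef_rot: [0.22, 3.134, 0.007]
ft_force: [-0.6, -0.8, 0.3]
width: 0.583
grasp_force: 0.0
```

```bash
python3 pl.py
python3 - <<'E'
from h import *
im=cams.read_camera("scene")
# ring/border check: brightness spread within plate interior, and blue-ness, along the plate mask
for r in nets.regions_of("scene","plate")[:3]:
    m=cv2.erode(r["region"].astype(np.uint8),np.ones((3,3)))>0
    print(round(r["p"],2),m.sum(),im[m].mean(0),im[m].std(0))
for n in["disc","anvil","charcoal"]:
    print(n,[(np.round(q["location"]),round(q["p"],2)) for q in nets.look_for("scene",n)[:2]])
E
```

```text
[561.1 183.8 186. ] [-0.6 -0.8  0.3] 24.65
scene loc [434.1 -69.3   6. ] 0.93
scene loc [663.9 -15.2  18.6] 0.8
scene loc [ 656.3 -257.5   52.7] 0.72
scene 0.83 z 6 along d -17.504820905685424 45.754565837860106 along e -51.66380651092529 45.38570513916016
scene 0.83 z 18 along d -10.715322956085204 51.82153033065796 along e -58.41859685134887 37.5224651222229
scene 0.83 z 60 along d 13.047919795989989 73.05596684837342 along e -82.06035577392578 10.00112203836441
top loc [426.9 -67.    8.2] 0.93
top loc [663.1 -14.   20.5] 0.9
top loc [468.3  85.7  12.1] 0.57
top 0.91 z 6 along d -8.516425994873048 52.6660610294342 along e -55.18135661315918 41.1092092552185
top 0.91 z 18 along d -11.363139465332031 49.22197767448425 along e -56.10271541595459 39.247666851043704
top 0.91 z 60 along d -21.32666622161865 37.16756520462036 along e -59.327474998474116 32.7322959022522
0.93 497 [ 49.18108652  66.95573441 129.85915493] [ 4.61336136  3.03667262 13.54953212]
0.67 461 [ 48.53362256  66.44685466 128.86984816] [ 4.42452464  3.46220622 13.01994056]
0.62 614 [154.73615635 142.00977199 136.19381107] [3.82628857 3.57651163 3.60146923]
disc [(array([ 576., -127.,    5.]), 0.67)]
anvil [(array([606., 123.,  20.]), 0.8)]
charcoal [(array([ 755., -165.,   41.]), 0.64)]
```

The plate lies plain side up on the board: its brightness is uniform (std about 4), so no ring or border shows. It overhangs the front edge by about 10 mm, and the disc, anvil and charcoal are within measurement error of where they started.

```bash
python3 -c "
from rig import sign_off
print(sign_off())"
```

```text
the job is handed in; nothing more can be done
None
```

The plate was pushed to the board, tipped over its far edge and now lies face down on it, sticking out about 10 mm over the front; the job was handed in at about 25 s, and the disc, anvil and charcoal were re-measured at their starting places (the other bystanders were not re-measured).

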